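Pry the terminal cover off the packing bench junction box

TASK

The junction box on the mug-packing bench needs servicing: with the flat-blade pry tool, lever its snap-fit orange cover loose at the notch on the ledge side, rather than pulling it off with the fingers. Then lay the pry tool back down on the black rubber mat and put the cover flat, right way up, in the green parts tray. Do not push about or tip over the mugs, saucers or carton.

Things in the scene. Friction and masses are not known exactly. Their poses are not given: they have to be found in the camera images.
- junction_box: Grey box bolted to the bench. Origin on the bench under the middle of the cover, z up, x from the notch side (ledge) to the far side. Body x -55 to +41, y -27 to +27 mm, flat top at z 85 mm; foot plate 124 x 90 x 6 mm. Two sprung latch balls near x -28 mm hold the cover; nothing holds its far end. Under the cover, behind the notch, a channel 28 mm wide is free to x -21 mm.
- ledge_edge (a point): Middle of the outer top edge of the ledge, at junction box x -55, y 0, z 85 mm; axes are the box's. The ledge is the bare front 14 mm of the box top (x -55 to -41), level, in front of the cover; this edge is the fulcrum for levering.
- cover: Orange snap-fit cover, 82 (x) x 58 (y) x 17.5 mm high, 60 g, skirts 3 mm. Origin mid lower skirt edge; axes as the box's, z up. Snapped on: at x 0, y 0, z 86 mm of the box, its long sides overhang the box by 2 mm. White stripe on top: notch edge (-x). Lifting the notch edge 4 to 5 mm (some 5 to 12 N) snaps it free; it then rests propped 6 to 8 mm up there, and lifts off by its long sides.
- cover_notch (a point): Middle of the notch's upper edge on the outer face of the cover's -x skirt (cover x -41, y 0, z 4 mm). The notch is 20 mm wide; closed, the opening reaches from the ledge (z 85 mm) to this edge (z 90 mm), so is 5 mm high, through the 3 mm skirt. Site axes are the cover's.
- pry_tool: Pry tool lying on the mat, 90 g. Blue handle 80 mm long (x -40 to +40), 20 wide (y), 26 high (z 0 to 26); origin mid underside of the handle, x towards the tip. Flat steel blade 12 wide, 2.5 thick, level at z 13 mm, x 40 to 110; ferrule 14 x 12 mm to x 48. Balances near x 12 mm.
- tool_tip (a point): Middle of the blade tip, pry tool x 110, y 0, z 13 mm; axes as the tool's. Levering: blade flat on the ledge, tip 8 to 12 mm past the notch's outer face, then swing the handle down about the ledge edge by 25 to 30 degrees.
- mat: Black rubber mat fixed on the bench, 220 mm (x) x 140 mm (y), 3 mm thick; origin at the centre of its underside. The tool starts on it. Mat and tray may change sides.
- tray: Green open parts tray fixed on the bench, 150 mm (x) x 210 mm (y) outside, 28 mm high, walls 4 mm, floor top at about z 4 mm; origin at the centre of its underside.
- mug_a: White ceramic mug standing on the bench, 80 mm across, 90 mm high, handle at its +y; origin at the centre of its underside. Leave alone.
- mug_b: The other such mug. Leave alone.
- saucers: Stack of four white saucers, 104 mm across, 39 mm high, origin at the centre of its underside. Leave alone.
- carton: White closed carton, 80 mm cube, origin at the centre of its underside. Leave alone.

How it is judged:
By the outcome, as a careful person would: the job done as asked, in the order asked, and still so for the second after the job is handed in, with the robot touching nothing.
It also fails if it takes over 72 s, if anything falls off the work surface, if the arm or the gripper's body presses on something with over 40 N, if the wrist force passes 120 N, or if a joint passes its speed limit or range.

ROBOT

A 7-joint arm with a two-finger parallel gripper is mounted at the origin on the work surface. World frame = base frame: x ahead of the robot, y to its left, z up, the work surface at z = 0. Lengths are in mm, angles in rad, forces in N, time in s.
With the tool pointing down it reaches from about 350 to 900 mm from the base axis. Payload 8.1 kg.
Tool frame: the origin (TCP) lies at the very end of the fingers, on their centre line; the grasp point (between the pads) lies 19 mm behind it (hold_point_z is the distance from the TCP to the grasp point, in mm); z points along the fingers, y is the line along which they close (so a half turn about z gives the same grasp; the last joint's range is limited). The gripper opens to 92 mm and grips with 3 to 60 N. Pads are 19 mm wide; open, the fingers measure 130 mm over their backs; the gripper's body (75 mm by 190 mm) begins 47 mm behind the grasp point.
Start: joints at [-1.26, 0.434, 0.025, 1.573, -0.012, 1.134, -0.075], TCP at [251.335, 572.252, 226.742] pointing down, gripper open.
Joint ranges: [-2.62, 2.62], [-0.44, 2.09], [-1.27, 1.32], [0.08, 2.57], [-1.32, 4.46], [0.12, 2], [-2.74, 2.74]. Speed limits (rad/s): [2.22, 2.22, 3.01, 3.01, 3.14, 3.14, 3.14].

INTERFACE

Orientations are given as a unit quaternion [x, y, z, w].
In Python, from plant import * gives the robot as it stands. The module is installed in compiled form; this text tells all that it offers.
- The arm moves only by the tool drive_tool, never from a script. Its argument "plan" is a list of rows, each an object of numbers: "dx", "dy", "dz": the shift along the world's x, y, z normalised to -1 to 1, where 1 is 20 cm; "wx", "wy", "wz": the turn, a rotation vector about the world's x, y, z normalised to -1 to 1, where 1 is 30 degrees; "fingers": the closure, from 0 (fully open) to 1 (shut). In form: [{"dx": .., "dy": .., "dz": .., "wx": .., "wy": .., "wz": .., "fingers": ..}, ...]. A call has 1 to 20 rows; each row is the pose to reach, as a shift and turn from the pose commanded when the call began; what a row does not reach only later rows make up. A row lasts 1/10 s, in which the tool goes at most 50 mm and 8.59 degrees, less where a joint would pass 70% of its speed; a pose out of reach is approached as far as the arm can. A call with a number of a shift or a turn outside -1 to 1 is refused whole. A call with a gripper value outside its range is refused whole. The fingers move at their own pace and stop on an object; "grip_force" is the grip in N (left out, the last holds). Time passes only in rows, so rows that repeat a pose let the fingers close. It gives the time, the measured TCP pose, the force, the opening and the grip force at its end, in the units of the state.
- state(): the state, without advancing time (a new reading comes with each control period).
- camera(name): name is "side" or "top"; returns a dict with "img" (384x512x3 uint8, red, green, blue), "z_map" (384x512 float32, mm along the optical axis (not along the pixel's ray), 0 where there is no reading), "fx", "fy", "cx", "cy" (pixels), "R" (3x3) and "t" (3): a world point X has camera coordinates R X + t. Camera axes: x right, y down, z forward; pixel columns grow to the right and rows downward; lengths in mm; the calibration is good to about 2 mm. A picture is of the moment at which its call begins.
- job_done(): hands the job in; it is judged then, once.
The state is a dict: "time_s": time; "q": joint angles; "joint_velocities": joint speeds; "joint_torque": joint torques, N m; "ee_pos": TCP position; "orientation": TCP orientation; "wrist_force": force on the tool from outside, world axes, zero at the start; "ft_torque": the same for the moment, N m; "width": opening from 0.0 (shut) to 1.0 (fully open); "gripper_force": force on a finger pad.
Only numpy, scipy, OpenCV 4.12 (cv2) and the standard library are available. Lean on these libraries where they do the work, as an engineer would, in place of code of your own. Each camera call takes 0.05 s, during which the arm holds its last target. There are 200 camera calls.

## Working session

There is one attempt and no reset: what is moved stays moved. The work goes in short steps, Python scripts to look and compute and a tool call to move; the robot and the scene stay as the last step left them, time stands still between calls to the robot, and variables do not carry over. Pictures are saved under pics/ and viewed, at most 13 in all, crops included, and the job is handed in when it is done.

Besides the shell and the picture viewer there is one more tool, called after ">>>" as name(argument=value, ...) on one line, values as JSON. drive_tool: Moves the arm, as the interface text tells. Scaled input: -1 to 1 covers 20 cm each way for a shift and 30 degrees each way for a turn. Its arguments: {"type":"object","properties":{"plan":{"type":"array"},"grip_force":{"type":"number"}},"required":["plan"]}

```bash
mkdir -p pics; cat > h.py <<'E'
from plant import *
import numpy as np, cv2
from scipy.spatial.transform import Rotation as Ro
def snap(n,f):
    c=camera(n); cv2.imwrite(f,c['img'][:,:,::-1]); np.savez(''+n+'.npz',**c); return c
def w(c,u,v,z=None):
    R,t=c['R'],c['t']; d=np.array([(u-c['cx'])/c['fx'],(v-c['cy'])/c['fy'],1.])
    if z is None:
        p=d*c['z_map'][int(v),int(u)]; return R.T@(p-t)
    o=-R.T@t; r=R.T@d; return o+r*(z-o[2])/r[2]
E
python3 - <<'E'
from h import *
for n in('top','side'):
    c=snap(n,f'pics/{n}0.png'); print(n,c['fx'],c['cx'],c['cy'],np.round(c['R'],3).tolist(),c['t'],(-c['R'].T@c['t']))
s=state(); print(s)
E
```

```text
top 435.88228708946286 256.57139886820056 193.1217606674833 [[0.02, -1.0, 0.007], [-0.993, -0.02, -0.112], [0.113, -0.004, -0.994]] [  -8.10502195  610.09560913 1041.63537092] [ 489.04098137    8.93759845 1103.65104425]
side 493.23126350818364 251.24322100684105 184.76443547049843 [[0.992, -0.128, -0.007], [-0.08, -0.574, -0.815], [0.1, 0.809, -0.58]] [-577.87429046  105.17390667 1023.16537929] [ 479.08559852 -840.86867377  674.74773238]
{'time_s': 0.1, 'q': array([-1.25963249,  0.43513624,  0.02499552,  1.57397015, -0.01160203,
        1.13398838, -0.07508326]), 'joint_velocities': array([ 0.00082377, -0.00077503,  0.00025219, -0.00069143,  0.00070123,
       -0.00076354, -0.00196677]), 'joint_torque': array([ 3.32900774e-03, -6.69123030e+01,  9.88328196e-01, -3.15147865e+01,
       -6.04429864e-02,  3.74682841e-02,  1.57739515e-05]), 'ee_pos': array([251.16952799, 571.83526355, 226.04820759]), 'orientation': array([ 2.05445007e-01,  9.78668426e-01, -6.74409461e-04, -7.45028759e-05]), 'wrist_force': array([-0.67734852,  0.36613685,  0.04270206]), 'ft_torque': array([-0.01218752,  0.00296418,  0.00039514]), 'gripper_force': 0.0, 'width': 1.0006084259342412}
```

View pics/top0.png

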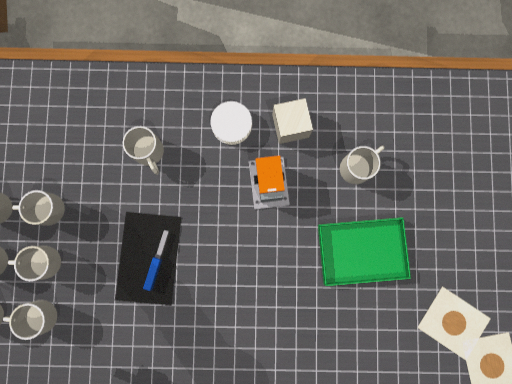

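View pics/side0.png

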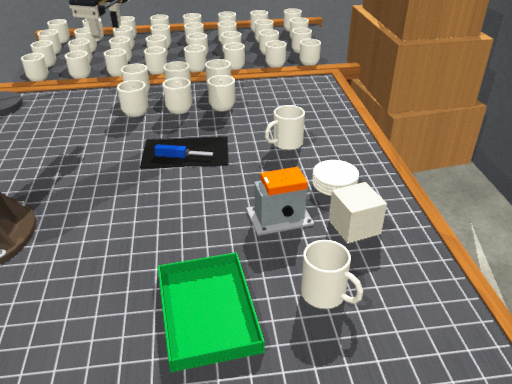

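The top view shows the tool at about (157,260), its tip at (165,233). The box cover is at (270,175) with its stripe at (271,190), and the tray is at (364,252). The notch faces the robot (−x). Next I measure the positions.

```bash
python3 - <<'E'
from h import *
from scipy.spatial.transform import Rotation
for n in('top','side'):
    c=dict(np.load(n+'.npz')); im=cv2.cvtColor(c['img'],cv2.COLOR_RGB2HSV); H,S,V=im[...,0],im[...,1],im[...,2]
    ms={'blue':(H>105)&(H<130)&(S>150)&(V>60),'orange':(H>3)&(H<14)&(S>220)&(V>200),'green':(H>50)&(H<75)&(S>150)}
    for k,m in ms.items():
        nn,l,st,_=cv2.connectedComponentsWithStats(m.astype(np.uint8)); i=1+np.argmax(st[1:,4]); vv,uu=np.where(l==i)
        P=np.array([w(c,u,v) for u,v in zip(uu,vv)]); P=P[np.isfinite(P).all(1)]
        zt=np.percentile(P[:,2],90); 
        T=P[P[:,2]>zt-4] if k!='green' else P
        r=cv2.minAreaRect(T[:,:2].astype(np.float32)); print(n,k,len(T),'z90',zt.round(1),'rect',np.round(r[0],1),np.round(r[1],1),round(r[2],1),'mean',T.mean(0).round(1))
c=dict(np.load('top.npz'))
a=cv2.resize(c['img'][220:300,125:185],None,fx=6,fy=6,interpolation=cv2.INTER_CUBIC); b=cv2.resize(c['img'][145:225,240:300],None,fx=6,fy=6,interpolation=cv2.INTER_CUBIC)
cv2.imwrite('pics/crop1.png',np.hstack([a,b])[:,:,::-1])
E
```

```text
top blue 207 z90 30.4 rect [408.4 255.9] [19.8 78.7] 75.8 mean [407.3 256.1  28.7]Traceback (most recent call last):
  File "<stdin>", line 7, in <module>
    return _wrapfunc(a, 'argmax', axis=axis, out=out, **kwds)
    return bound(*args, **kwds)
ValueError: attempt to get argmax of an empty sequence
```

```bash
cat > m.py <<'E'
from h import *
def meas(n,keys,c=None):
    c=c or dict(np.load(''+n+'.npz')); im=cv2.cvtColor(c['img'],cv2.COLOR_RGB2HSV); H,S,V=[im[...,i].astype(int) for i in range(3)]
    ms={'blue':(H>105)&(H<130)&(S>150)&(V>60),'orange':(H>3)&(H<20)&(S>200)&(V>130),'green':(H>50)&(H<75)&(S>150)}
    for k in keys:
        m=ms[k]
        nn,l,st,_=cv2.connectedComponentsWithStats(m.astype(np.uint8)); 
        if nn<2: print(n,k,'none'); continue
        st[:,4]*=~((st[:,2]>150)|(st[:,1]<70)); i=1+np.argmax(st[1:,4]); vv,uu=np.where(l==i)
        P=np.array([w(c,u,v) for u,v in zip(uu,vv)])
        zt=np.percentile(P[:,2],90); T=P[P[:,2]>zt-4] if k!='green' else P
        r=cv2.minAreaRect(T[:,:2].astype(np.float32)); print(n,k,len(T),'z90',zt.round(1),'rect',np.round(r[0],1),np.round(r[1],1),round(r[2],1),'mean',T.mean(0).round(1))
E
python3 - <<'E'
from m import *
for n in('top','side'): meas(n,['blue','orange','green'])
c=dict(np.load('top.npz'))
a=cv2.resize(c['img'][220:300,125:185],None,fx=6,fy=6,interpolation=cv2.INTER_CUBIC); b=cv2.resize(c['img'][145:225,240:300],None,fx=6,fy=6,interpolation=cv2.INTER_CUBIC)
cv2.imwrite('pics/crop1.png',np.hstack([a,b])[:,:,::-1])
E
```

```text
top blue 207 z90 30.4 rect [408.4 255.9] [19.8 78.7] 75.8 mean [407.3 256.1  28.7]
top orange 639 z90 105.2 rect [589.9 -24.2] [ 64.5 202.2] 89.5 mean [648.1 -23.9 111.2]
top green 5293 z90 20.3 rect [ 465.5 -186.8] [150.4 384.2] 6.1 mean [ 472.2 -265.3   10.5]
side blue 152 z90 29.2 rect [ 460.9 -280.7] [  74.9 1118.4] 5.7 mean [407.6 245.4  32.5]
side orange 664 z90 104.7 rect [ 587.9 -417.4] [869.7  90.9] 81.6 mean [646.1 -32.6 106.9]
side green 9523 z90 24.4 rect [ 495.2 -491.4] [151.2 691.7] 6.1 mean [ 472.1 -270.6    9.4]
```

View pics/crop1.png

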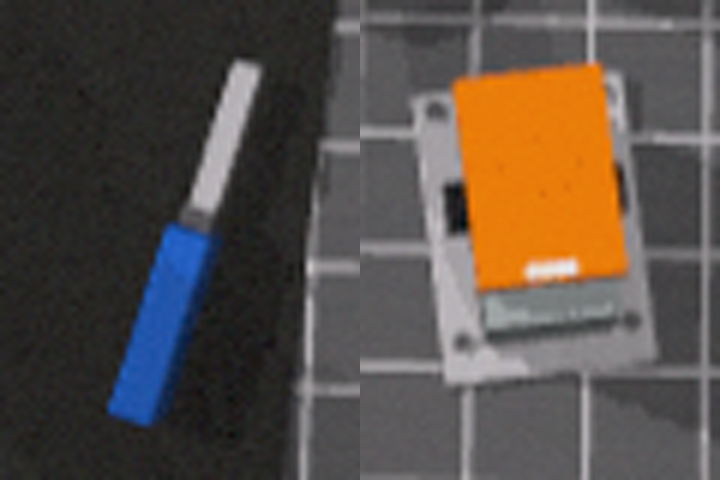

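```bash
python3 - <<'E'
from h import *
c=dict(np.load('top.npz'))
def cr(X,Y,uo,vo,z): return w(c,(X+.5)/6-.5+uo,(Y+.5)/6-.5+vo,z)
cov=np.array([cr(x-360,y,240,145,103.5) for x,y in [(453,80),(602,64),(626,273),(478,290)]]); print('cover',cov.round(1).tolist(),cov.mean(0).round(1))
r=cv2.minAreaRect(cov[:,:2].astype(np.float32));print(r)
for a,b in((3,0),(2,1)):
    d=cov[b]-cov[a];print('yaw',np.degrees(np.arctan2(d[1],d[0])),np.linalg.norm(d))
d=cov[0]-cov[1];print('yaw',np.degrees(np.arctan2(d[1],d[0]))-90,np.linalg.norm(d))
led=[cr(x-360,y,240,145,85) for x,y in [(488,333),(622,318)]];print('ledge',np.round(led,1), np.mean(led,0))
tip=cr(249,65,125,220,17);fer=cr(197,222,125,220,17);print('tip',tip,'fer',fer)
hb=cr(132,416,125,220,29);hf=cr(189,227,125,220,29);print('handle ends',hb,hf,(hb+hf)/2)
for p,q in((tip,fer),(hf,hb)):
    d=p-q;print('yaw',np.degrees(np.arctan2(d[1],d[0])),np.linalg.norm(d))
im=cv2.cvtColor(c['img'],cv2.COLOR_RGB2HSV)
m=((im[...,0]>50)&(im[...,0]<75)&(im[...,1]>150)).astype(np.uint8); m[:, :300]=0;m[:,420:]=0
v,u=np.where(m); q=cv2.boxPoints(cv2.minAreaRect(np.c_[u,v].astype(np.float32)));print('traypix',q.tolist())
print('tray',[w(c,*p,28).round(0).tolist() for p in q])
for n,(uu,vv,z) in dict(mugA=(142,140,90),mugB=(360,165,90),sauc=(231,122,39),cart=(293,115,80)).items(): print(n,w(c,uu,vv,z).round(0))
print('mat',[w(c,*p,3).round(0).tolist() for p in((125,212),(181,216),(172,305),(116,300))])
E
```

```text
cover [[684.8, 9.5, 103.5], [692.3, -48.3, 103.5], [610.7, -58.6, 103.5], [602.9, -1.7, 103.5]] [647.7 -24.8 103.5]
((647.5841064453125, -24.699363708496094), (82.64781188964844, 58.28594970703125), 7.427029132843018)
yaw 7.835957660602171 82.64993856440897
yaw 7.236464731186921 82.3099992775137
yaw 7.427010222770122 58.28594813454255
ledge [[588.2  -6.2  85. ]
 [595.1 -58.5  85. ]] [591.6553149  -32.34504224  85.        ]
tip [514.40063797 226.72610075  17.        ] fer [449.74036056 245.28904155  17.        ]
handle ends [372.34424178 265.32080627  29.        ] [448.10209096 245.83167183  29.        ] [410.22316637 255.57623905  29.        ]
yaw -16.0179334900749 67.27209113246408
yaw -14.426834496682902 78.22453625643604
traypix [[317.6923522949219, 224.4615478515625], [404.4709777832031, 216.91558837890625], [409.8067932128906, 278.2776794433594], [323.0281677246094, 285.8236389160156]]
tray [[536.0, -148.0, 28.0], [559.0, -363.0, 28.0], [410.0, -373.0, 28.0], [388.0, -162.0, 28.0]]
mugA [725. 278.  90.]
mugB [ 676. -238.   90.]
sauc [787.  72.  39.]
cart [797. -80.  80.]
mat [[559.0, 335.0, 3.0], [552.0, 194.0, 3.0], [332.0, 207.0, 3.0], [341.0, 346.0, 3.0]]
```

Box yaw is about +7.5° and tool yaw about −15.3°, with the handle origin near (409, 256). I move over the tool first.

>>> drive_tool(plan=[{"dx": 0.1,"dy": -0.2,"wz": 0.05,"fingers": 0},{"dx": 0.25,"dy": -0.45,"wz": 0.15,"fingers": 0},{"dx": 0.35,"dy": -0.7,"wz": 0.25,"fingers": 0},{"dx": 0.45,"dy": -0.9,"wz": 0.28,"fingers": 0},{"dx": 0.5,"dy": -1,"wz": 0.28,"fingers": 0},{"dx": 0.5,"dy": -1,"wz": 0.28,"fingers": 0},{"dx": 0.5,"dy": -1,"wz": 0.28,"fingers": 0}])

```text
schema error: expected keys dx, dy, dz, wx, wy, wz, fingers
```

>>> drive_tool(plan=[{"dx": 0.15,"dy": -0.25,"dz": -0.1,"fingers": 0},{"dx": 0.3,"dy": -0.5,"dz": -0.3,"fingers": 0},{"dx": 0.326,"dy": -0.59,"dz": -0.5,"fingers": 0},{"dx": 0.326,"dy": -0.59,"dz": -0.7,"fingers": 0},{"dx": 0.326,"dy": -0.59,"dz": -0.83,"fingers": 0.5},{"dx": 0.326,"dy": -0.59,"dz": -0.83,"fingers": 0.5},{"dx": 0.326,"dy": -0.59,"dz": -0.83,"fingers": 0.5}])

```text
schema error: expected keys dx, dy, dz, wx, wy, wz, fingers
```

```bash
python3 - <<'E'
from m import *
s=state();print(s['ee_pos'],s['orientation'],s['q'],s['width'],s['time_s'])
R=Ro.from_quat(s['orientation']).as_matrix();print(np.degrees(np.arctan2(R[1,1],R[0,1])))
c=snap('top','pics/t1.png')
cv2.imwrite('pics/crop2.png',cv2.resize(c['img'][200:310,100:200],None,fx=5,fy=5,interpolation=cv2.INTER_CUBIC)[:,:,::-1])
E
```

```text
[251.16952799 571.83526355 226.04820759] [ 2.05445007e-01  9.78668426e-01 -6.74409461e-04 -7.45028759e-05] [-1.25963249  0.43513624  0.02499552  1.57397015 -0.01160203  1.13398838
 -0.07508326] 1.0006084259342412 0.1
66.28888823816236
```

View pics/crop2.png

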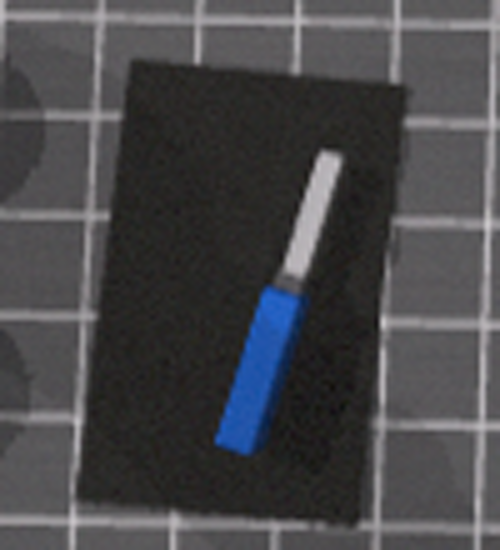

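The rows need all seven keys, so nothing moved. The crop shows the tool still lying on the mat, undisturbed.

>>> drive_tool(plan=[{"dx": 0.1,"dy": -0.2,"dz": 0,"wx": 0,"wy": 0,"wz": 0.05,"fingers": 0},{"dx": 0.25,"dy": -0.45,"dz": 0,"wx": 0,"wy": 0,"wz": 0.15,"fingers": 0},{"dx": 0.35,"dy": -0.7,"dz": 0,"wx": 0,"wy": 0,"wz": 0.25,"fingers": 0},{"dx": 0.45,"dy": -0.9,"dz": 0,"wx": 0,"wy": 0,"wz": 0.28,"fingers": 0},{"dx": 0.5,"dy": -1,"dz": 0,"wx": 0,"wy": 0,"wz": 0.28,"fingers": 0},{"dx": 0.5,"dy": -1,"dz": 0,"wx": 0,"wy": 0,"wz": 0.28,"fingers": 0},{"dx": 0.5,"dy": -1,"dz": 0,"wx": 0,"wy": 0,"wz": 0.28,"fingers": 0}])

```text
time_s: 0.85
ee_pos: [351.5, 372.0, 226.8]
orientation: [0.134, 0.991, 0.0, -0.0]
wrist_force: [0.3, 0.5, 0.2]
width: 1.001
gripper_force: 0.0
```

>>> drive_tool(plan=[{"dx": 0.15,"dy": -0.25,"dz": -0.1,"wx": 0,"wy": 0,"wz": 0,"fingers": 0},{"dx": 0.3,"dy": -0.5,"dz": -0.3,"wx": 0,"wy": 0,"wz": 0,"fingers": 0},{"dx": 0.326,"dy": -0.59,"dz": -0.5,"wx": 0,"wy": 0,"wz": 0,"fingers": 0},{"dx": 0.326,"dy": -0.59,"dz": -0.7,"wx": 0,"wy": 0,"wz": 0,"fingers": 0.3},{"dx": 0.326,"dy": -0.59,"dz": -0.83,"wx": 0,"wy": 0,"wz": 0,"fingers": 0.4},{"dx": 0.326,"dy": -0.59,"dz": -0.83,"wx": 0,"wy": 0,"wz": 0,"fingers": 0.4},{"dx": 0.326,"dy": -0.59,"dz": -0.83,"wx": 0,"wy": 0,"wz": 0,"fingers": 0.4}])

```text
time_s: 1.55
ee_pos: [416.1, 255.6, 60.9]
orientation: [0.132, 0.991, -0.0, -0.001]
wrist_force: [0.5, 0.6, 1.4]
width: 0.705
gripper_force: 0.0
```

```bash
cat > st.py <<'E'
from m import *
s=state();R=Ro.from_quat(s['orientation']).as_matrix()
print(s['ee_pos'].round(1),s['q'].round(2),'w',round(s['width']*92,1),'t',s['time_s'],'F',s['wrist_force'].round(1),'g',s['gripper_force'],'yaw(y)',np.degrees(np.arctan2(R[1,1],R[0,1])).round(1),'z',R[:,2].round(3))
E
python3 st.py
```

```text
[416.1 255.6  60.9] [-0.72  0.43  0.08  2.09 -0.06  0.63  0.71] w 64.8 t 1.55 F [0.5 0.6 1.4] g 0.0 yaw(y) 74.8 z [-0.001 -0.    -1.   ]
```

>>> drive_tool(plan=[{"dx": 0,"dy": -0.003,"dz": -0.15,"wx": 0,"wy": 0,"wz": 0,"fingers": 0.4},{"dx": 0,"dy": -0.003,"dz": -0.25,"wx": 0,"wy": 0,"wz": 0,"fingers": 0.4},{"dx": 0,"dy": -0.003,"dz": -0.278,"wx": 0,"wy": 0,"wz": 0,"fingers": 0.4},{"dx": 0,"dy": -0.003,"dz": -0.278,"wx": 0,"wy": 0,"wz": 0,"fingers": 0.4},{"dx": 0,"dy": -0.003,"dz": -0.278,"wx": 0,"wy": 0,"wz": 0,"fingers": 0.6},{"dx": 0,"dy": -0.003,"dz": -0.278,"wx": 0,"wy": 0,"wz": 0,"fingers": 1},{"dx": 0,"dy": -0.003,"dz": -0.278,"wx": 0,"wy": 0,"wz": 0,"fingers": 1},{"dx": 0,"dy": -0.003,"dz": -0.278,"wx": 0,"wy": 0,"wz": 0,"fingers": 1},{"dx": 0,"dy": -0.003,"dz": -0.278,"wx": 0,"wy": 0,"wz": 0,"fingers": 1},{"dx": 0,"dy": -0.003,"dz": -0.278,"wx": 0,"wy": 0,"wz": 0,"fingers": 1}], grip_force=50)

```text
time_s: 2.55
ee_pos: [416.6, 253.7, 5.4]
orientation: [0.133, 0.991, 0.0, 0.0]
wrist_force: [-1.1, -0.4, 4.7]
width: 0.213
gripper_force: 50.0
```

```bash
python3 st.py
```

```text
[416.6 253.7   5.4] [-0.71  0.53  0.07  2.12 -0.08  0.49  0.72] w 19.6 t 2.55 F [-1.1 -0.4  4.7] g 50.00137209892273 yaw(y) 74.7 z [ 0.  0. -1.]
```

>>> drive_tool(plan=[{"dx": 0,"dy": 0,"dz": 0.15,"wx": 0,"wy": 0,"wz": 0,"fingers": 1},{"dx": 0,"dy": 0,"dz": 0.35,"wx": 0,"wy": 0,"wz": 0,"fingers": 1},{"dx": 0.05,"dy": -0.1,"dz": 0.5,"wx": 0,"wy": 0,"wz": 0.1,"fingers": 1},{"dx": 0.1,"dy": -0.3,"dz": 0.6,"wx": 0,"wy": 0,"wz": 0.3,"fingers": 1},{"dx": 0.1,"dy": -0.5,"dz": 0.6,"wx": 0,"wy": 0,"wz": 0.5,"fingers": 1},{"dx": 0.1,"dy": -0.7,"dz": 0.6,"wx": 0,"wy": 0,"wz": 0.7,"fingers": 1},{"dx": 0.1,"dy": -0.9,"dz": 0.6,"wx": 0,"wy": 0,"wz": 0.76,"fingers": 1},{"dx": 0.1,"dy": -1,"dz": 0.6,"wx": 0,"wy": 0,"wz": 0.76,"fingers": 1},{"dx": 0.1,"dy": -1,"dz": 0.6,"wx": 0,"wy": 0,"wz": 0.76,"fingers": 1}])

```text
time_s: 3.45
ee_pos: [436.0, 50.1, 125.0]
orientation: [-0.063, 0.998, -0.001, -0.0]
wrist_force: [-0.2, 0.1, -0.4]
width: 0.21
gripper_force: 50.0
```

>>> drive_tool(plan=[{"dx": 0.06,"dy": -0.18,"dz": 0,"wx": 0,"wy": 0,"wz": 0,"fingers": 1},{"dx": 0.12,"dy": -0.35,"dz": 0,"wx": 0,"wy": 0,"wz": 0,"fingers": 1},{"dx": 0.177,"dy": -0.45,"dz": -0.05,"wx": 0,"wy": 0,"wz": 0,"fingers": 1},{"dx": 0.177,"dy": -0.507,"dz": -0.1,"wx": 0,"wy": 0,"wz": 0,"fingers": 1},{"dx": 0.177,"dy": -0.507,"dz": -0.1,"wx": 0,"wy": 0,"wz": 0,"fingers": 1},{"dx": 0.177,"dy": -0.507,"dz": -0.1,"wx": 0,"wy": 0,"wz": 0,"fingers": 1},{"dx": 0.177,"dy": -0.507,"dz": -0.1,"wx": 0,"wy": 0,"wz": 0,"fingers": 1}])

```text
time_s: 4.15
ee_pos: [471.6, -46.1, 105.3]
orientation: [-0.066, 0.998, 0.0, -0.0]
wrist_force: [0.1, -0.0, -0.3]
width: 0.215
gripper_force: 50.0
```

```bash
python3 st.py; python3 - <<'E'
from h import *
a=snap('side','pics/s1.png')['img'][130:250,200:340]; b=snap('top','pics/t2.png')['img'][140:260,220:320]
f=lambda x:cv2.resize(x,None,fx=4.5 if x.shape[1]>120 else 1.6,fy=4.5 if x.shape[1]>120 else 1.6,interpolation=cv2.INTER_CUBIC)
a=cv2.resize(a,None,fx=3.3,fy=4,interpolation=cv2.INTER_CUBIC)
b=cv2.resize(b,None,fx=3.3,fy=4,interpolation=cv2.INTER_CUBIC)
cv2.imwrite('pics/crop3.png',np.hstack([a,b])[:,:,::-1])
E
```

```text
[471.6 -46.1 105.3] [-0.1   0.34  0.11  2.08 -0.05  0.72  1.75] w 19.8 t 4.15 F [ 0.1 -0.  -0.3] g 49.99981641769409 yaw(y) 97.6 z [-0.     0.001 -1.   ]
```

View pics/crop3.png

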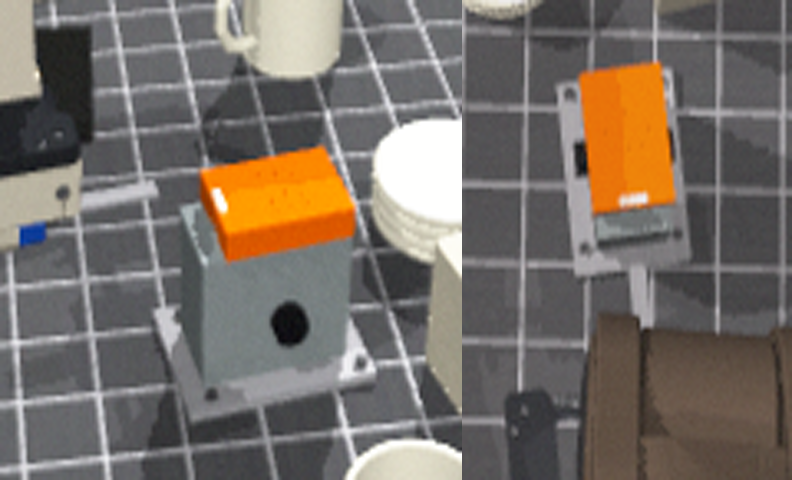

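```bash
cat > tri.py <<'E'
from h import *
def tri(pt,ps):
    ct,cs=[dict(np.load(''+n+'.npz')) for n in('top','side')]
    K=lambda c:np.array([[c['fx'],0,c['cx']],[0,c['fy'],c['cy']],[0,0,1]])@np.c_[c['R'],c['t']]
    X=cv2.triangulatePoints(K(ct),K(cs),np.array(pt,float),np.array(ps,float)); return X[:3,0]/X[3,0]
E
python3 - <<'E'
from tri import *
ct=dict(np.load('top.npz'));cs=dict(np.load('side.npz'))
T=lambda x,y:(220+(x-462+.5)/3.3-.5,140+(y+.5)/4-.5); S=lambda x,y:(200+(x+.5)/3.3-.5,130+(y+.5)/4-.5)
print('tip tri',tri(T(638,266),S(157,189)),'top@116',w(ct,*T(638,266),116),'side@116',w(cs,*S(157,189),116))
print('stripe tri',tri(T(634,200),S(220,201)),w(ct,*T(634,200),103.5),w(cs,*S(220,201),103.5))
print('far right corner',tri(T(660,64),S(325,150))) 
O=np.array([647.6,-24.7]);a=np.radians(7.5);ex=np.array([np.cos(a),np.sin(a)]);ey=np.array([-ex[1],ex[0]])
for p in (w(ct,*T(638,266),116),w(cs,*S(157,189),116),w(ct,*T(634,200),103.5),w(cs,*S(220,201),103.5),[471.6+102*ex[0],-46.1+102*ex[1]]): d=np.array(p[:2])-O;print('box xy',d@ex,d@ey)
E
```

```text
tip tri [571.48410116 -33.36853108 115.8148621 ] top@116 [571.91737002 -33.38686858 116.        ] side@116 [571.09993294 -33.66068379 116.        ]
stripe tri [610.7300962  -30.51731253 102.76705222] [611.16564603 -30.52885214 103.5       ] [610.14622646 -31.59737679 103.5       ]
far right corner [677.04453051 -44.91075752 138.25946784]
box xy -76.16901846835361 1.2660142940129393
box xy -77.0152023176091 1.1012385624318484
box xy -36.88347089651231 -1.0233480078143733
box xy -38.033639647448375 -1.9496703284530192
box xy -75.2875561152998 1.7556897973295404
```

>>> drive_tool(plan=[{"dx": 0.07,"dy": 0.006,"dz": -0.05,"wx": 0,"wy": 0,"wz": 0,"fingers": 1},{"dx": 0.139,"dy": 0.016,"dz": -0.1,"wx": 0,"wy": 0,"wz": 0,"fingers": 1},{"dx": 0.139,"dy": 0.016,"dz": -0.1,"wx": 0,"wy": 0,"wz": 0,"fingers": 1},{"dx": 0.139,"dy": 0.016,"dz": -0.1,"wx": 0,"wy": 0,"wz": 0,"fingers": 1},{"dx": 0.139,"dy": 0.016,"dz": -0.12,"wx": 0,"wy": 0,"wz": 0,"fingers": 1},{"dx": 0.139,"dy": 0.016,"dz": -0.125,"wx": 0,"wy": 0,"wz": 0,"fingers": 1},{"dx": 0.139,"dy": 0.016,"dz": -0.13,"wx": 0,"wy": 0,"wz": 0,"fingers": 1},{"dx": 0.139,"dy": 0.016,"dz": -0.135,"wx": 0,"wy": 0,"wz": 0,"fingers": 1},{"dx": 0.139,"dy": 0.016,"dz": -0.14,"wx": 0,"wy": 0,"wz": 0,"fingers": 1},{"dx": 0.139,"dy": 0.016,"dz": -0.14,"wx": 0,"wy": 0,"wz": 0,"fingers": 1},{"dx": 0.139,"dy": 0.016,"dz": -0.14,"wx": 0,"wy": 0,"wz": 0,"fingers": 1}])

```text
time_s: 5.35
ee_pos: [499.7, -44.6, 77.1]
orientation: [-0.065, 0.998, 0.0, -0.0]
wrist_force: [0.6, -0.3, -1.3]
width: 0.211
gripper_force: 50.0
```

```bash
python3 st.py; python3 - <<'E'
from h import *
a=snap('side','pics/s2.png')['img'][150:220,230:320]; b=snap('top','pics/t3.png')['img'][155:225,235:305]
a=cv2.resize(a,(450,350),interpolation=cv2.INTER_CUBIC)
b=cv2.resize(b,(350,350),interpolation=cv2.INTER_CUBIC)
cv2.imwrite('pics/crop4.png',np.hstack([a,b])[:,:,::-1])
E
```

```text
[499.7 -44.6  77.1] [-0.09  0.42  0.1   2.04 -0.07  0.68  1.75] w 19.5 t 5.35 F [ 0.6 -0.3 -1.3] g 49.999669790267944 yaw(y) 97.5 z [-0.  0. -1.]
```

View pics/crop4.png

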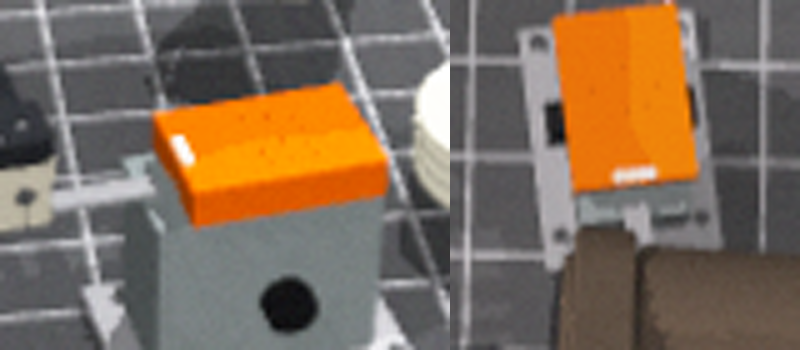

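>>> drive_tool(plan=[{"dx": 0,"dy": 0,"dz": -0.004,"wx": 0,"wy": 0,"wz": 0,"fingers": 1},{"dx": 0,"dy": 0,"dz": -0.007,"wx": 0,"wy": 0,"wz": 0,"fingers": 1},{"dx": 0,"dy": 0,"dz": -0.007,"wx": 0,"wy": 0,"wz": 0,"fingers": 1},{"dx": 0,"dy": 0,"dz": -0.007,"wx": 0,"wy": 0,"wz": 0,"fingers": 1}])

```text
time_s: 5.85
ee_pos: [499.7, -44.5, 75.7]
orientation: [-0.065, 0.998, 0.0, -0.0]
wrist_force: [0.1, 0.4, -0.7]
width: 0.217
gripper_force: 50.0
```

>>> drive_tool(plan=[{"dx": 0,"dy": 0,"dz": -0.003,"wx": 0,"wy": 0,"wz": 0,"fingers": 1},{"dx": 0,"dy": 0,"dz": -0.006,"wx": 0,"wy": 0,"wz": 0,"fingers": 1},{"dx": 0,"dy": 0,"dz": -0.006,"wx": 0,"wy": 0,"wz": 0,"fingers": 1},{"dx": 0,"dy": 0,"dz": -0.006,"wx": 0,"wy": 0,"wz": 0,"fingers": 1}])

```text
time_s: 6.25
ee_pos: [499.7, -44.5, 74.7]
orientation: [-0.065, 0.998, 0.0, 0.0]
wrist_force: [-2.3, -0.0, 4.5]
width: 0.211
gripper_force: 50.0
```

```bash
python3 st.py; python3 -c "from h import *;print(state()['ft_torque'])"
```

```text
[499.7 -44.5  74.7] [-0.09  0.43  0.1   2.05 -0.07  0.67  1.75] w 19.4 t 6.25 F [-2.3 -0.   4.5] g 50.00131130218506 yaw(y) 97.5 z [ 0.  0. -1.]
[0.17312912 0.03152321 0.01527054]
```

>>> drive_tool(plan=[{"dx": 0,"dy": 0,"dz": 0.002,"wx": 0,"wy": 0,"wz": 0,"fingers": 1},{"dx": 0.02,"dy": 0.003,"dz": 0.002,"wx": 0,"wy": 0,"wz": 0,"fingers": 1},{"dx": 0.04,"dy": 0.005,"dz": 0.002,"wx": 0,"wy": 0,"wz": 0,"fingers": 1},{"dx": 0.05,"dy": 0.0065,"dz": 0.002,"wx": 0,"wy": 0,"wz": 0,"fingers": 1},{"dx": 0.05,"dy": 0.0065,"dz": 0.002,"wx": 0,"wy": 0,"wz": 0,"fingers": 1},{"dx": 0.05,"dy": 0.0065,"dz": 0.002,"wx": 0,"wy": 0,"wz": 0,"fingers": 1}])

```text
time_s: 6.85
ee_pos: [510.6, -43.2, 75.1]
orientation: [-0.065, 0.998, -0.0, 0.001]
wrist_force: [0.7, -0.5, 2.9]
width: 0.214
gripper_force: 50.0
```

```bash
python3 st.py
```

```text
[510.6 -43.2  75.1] [-0.1   0.44  0.1   2.02 -0.07  0.68  1.75] w 19.7 t 6.85 F [ 0.7 -0.5  2.9] g 50.000667572021484 yaw(y) 97.5 z [ 0.001  0.    -1.   ]
```

>>> drive_tool(plan=[{"dx": 0.015,"dy": 0.002,"dz": 0,"wx": 0,"wy": 0,"wz": 0,"fingers": 1},{"dx": 0.03,"dy": 0.004,"dz": 0,"wx": 0,"wy": 0,"wz": 0,"fingers": 1},{"dx": 0.037,"dy": 0.005,"dz": 0,"wx": 0,"wy": 0,"wz": 0,"fingers": 1},{"dx": 0.037,"dy": 0.005,"dz": 0,"wx": 0,"wy": 0,"wz": 0,"fingers": 1},{"dx": 0.037,"dy": 0.005,"dz": 0,"wx": 0,"wy": 0,"wz": 0,"fingers": 1}])

```text
time_s: 7.35
ee_pos: [517.0, -42.3, 75.0]
orientation: [-0.065, 0.998, 0.0, -0.0]
wrist_force: [-1.8, -0.2, 4.5]
width: 0.214
gripper_force: 50.0
```

```bash
python3 st.py; python3 - <<'E'
from h import *
# lever: pivot P=ledge edge, tool pitch th about box y; tip up. Rotation about -ey
a=np.radians(7.5);ex=np.array([np.cos(a),np.sin(a),0]);ey=np.array([-ex[1],ex[0],0])
s=state();C=s['ee_pos'];O=np.array([647.6,-24.7,0]);P=O-55*ex;P[2]=85
xr=(C-P)@ex; P=C-xr*ex; P[2]=85; print('tcp rel pivot',xr,C[2]-85,'tip box x',(C-O)@ex+102)
for th in (6,12,18,24,28,30):
    Rr=Ro.from_rotvec(-np.radians(th)*ey); d=P+Rr.apply(C-P)-C; print(th,(d/200).round(4),(-th*ey/30).round(4))
E
```

```text
[517.  -42.3  75. ] [-0.1   0.45  0.1   2.   -0.07  0.69  1.75] w 19.7 t 7.35 F [-1.8 -0.2  4.5] g 50.001304149627686 yaw(y) 97.5 z [-0.  0. -1.]
tcp rel pivot -76.74549718961383 -10.03415781594913 tip box x -29.745497189613815
6 [ 0.0073  0.001  -0.0398] [ 0.0261 -0.1983 -0.    ]
12 [ 0.0187  0.0025 -0.0787] [ 0.0522 -0.3966 -0.    ]
18 [ 0.034   0.0045 -0.1161] [ 0.0783 -0.5949 -0.    ]
24 [ 0.0531  0.007  -0.1517] [ 0.1044 -0.7932 -0.    ]
28 [ 0.0679  0.0089 -0.1743] [ 0.1218 -0.9253 -0.    ]
30 [ 0.0758  0.01   -0.1851] [ 0.1305 -0.9914 -0.    ]
```

>>> drive_tool(plan=[{"dx": 0.003,"dy": 0.0005,"dz": -0.02,"wx": 0.013,"wy": -0.099,"wz": 0,"fingers": 1},{"dx": 0.0073,"dy": 0.001,"dz": -0.04,"wx": 0.026,"wy": -0.198,"wz": 0,"fingers": 1},{"dx": 0.0127,"dy": 0.0017,"dz": -0.059,"wx": 0.039,"wy": -0.297,"wz": 0,"fingers": 1},{"dx": 0.0187,"dy": 0.0025,"dz": -0.079,"wx": 0.052,"wy": -0.397,"wz": 0,"fingers": 1},{"dx": 0.026,"dy": 0.0035,"dz": -0.097,"wx": 0.065,"wy": -0.496,"wz": 0,"fingers": 1},{"dx": 0.034,"dy": 0.0045,"dz": -0.116,"wx": 0.078,"wy": -0.595,"wz": 0,"fingers": 1},{"dx": 0.034,"dy": 0.0045,"dz": -0.116,"wx": 0.078,"wy": -0.595,"wz": 0,"fingers": 1},{"dx": 0.034,"dy": 0.0045,"dz": -0.116,"wx": 0.078,"wy": -0.595,"wz": 0,"fingers": 1}], grip_force=60)

```text
time_s: 8.15
ee_pos: [523.0, -41.6, 51.5]
orientation: [-0.064, 0.986, 0.01, 0.155]
wrist_force: [-5.8, -1.9, 4.5]
width: 0.211
gripper_force: 60.0
```

```bash
python3 st.py
```

```text
[523.  -41.6  51.5] [ 0.04  0.4  -0.04  2.27 -0.16  0.17  1.86] w 19.4 t 8.15 F [-5.8 -1.9  4.5] g 60.00312030315399 yaw(y) 97.4 z [ 0.304  0.04  -0.952]
```

>>> drive_tool(plan=[{"dx": 0.006,"dy": 0.0008,"dz": -0.012,"wx": 0.009,"wy": -0.066,"wz": 0,"fingers": 1},{"dx": 0.0125,"dy": 0.0016,"dz": -0.024,"wx": 0.017,"wy": -0.132,"wz": 0,"fingers": 1},{"dx": 0.0125,"dy": 0.0016,"dz": -0.024,"wx": 0.017,"wy": -0.132,"wz": 0,"fingers": 1},{"dx": 0.0125,"dy": 0.0016,"dz": -0.024,"wx": 0.017,"wy": -0.132,"wz": 0,"fingers": 1}])

```text
time_s: 8.55
ee_pos: [528.5, -39.8, 52.7]
orientation: [-0.065, 0.981, 0.015, 0.182]
wrist_force: [0.1, -0.3, -0.4]
width: 0.216
gripper_force: 60.0
```

```bash
python3 st.py
```

```text
[528.5 -39.8  52.7] [-0.06  0.4   0.1   2.31 -0.97  0.12  2.67] w 19.9 t 8.55 F [ 0.1 -0.3 -0.4] g 59.99938130378723 yaw(y) 97.6 z [ 0.356  0.053 -0.933]
```

```bash
python3 - <<'E'
from h import *
a=snap('side','pics/s3.png')['img'][150:220,230:320]; b=snap('top','pics/t4.png')['img'][155:225,235:305]
a=cv2.resize(a,(450,350),interpolation=cv2.INTER_CUBIC)
b=cv2.resize(b,(350,350),interpolation=cv2.INTER_CUBIC)
cv2.imwrite('pics/crop5.png',np.hstack([a,b])[:,:,::-1])
E
python3 st.py
```

```text
[528.6 -39.8  52.8] [-0.06  0.4   0.1   2.31 -0.97  0.12  2.67] w 19.6 t 8.65 F [ 0.2 -0.6 -1.5] g 59.99939560890198 yaw(y) 97.6 z [ 0.356  0.053 -0.933]
```

View pics/crop5.png

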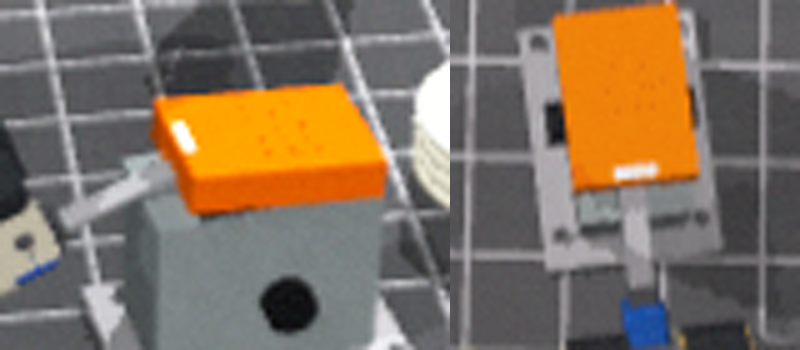

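The cover's notch edge now stands about 6 mm up with almost no load on the blade, so it looks snapped free. I ease the blade back and pull it out.

>>> drive_tool(plan=[{"dx": -0.01,"dy": -0.003,"dz": 0.005,"wx": -0.008,"wy": 0.06,"wz": 0,"fingers": 1},{"dx": -0.02,"dy": -0.005,"dz": 0.015,"wx": -0.016,"wy": 0.12,"wz": 0,"fingers": 1},{"dx": -0.02,"dy": -0.005,"dz": 0.015,"wx": -0.016,"wy": 0.12,"wz": 0,"fingers": 1},{"dx": -0.02,"dy": -0.005,"dz": 0.015,"wx": -0.016,"wy": 0.12,"wz": 0,"fingers": 1}])

```text
time_s: 9.05
ee_pos: [524.1, -41.1, 55.6]
orientation: [-0.066, 0.986, 0.012, 0.151]
wrist_force: [-0.5, -0.3, -0.4]
width: 0.211
gripper_force: 60.0
```

```bash
python3 st.py
```

```text
[524.1 -41.1  55.6] [-0.26  0.41  0.35  2.28 -0.85  0.25  2.54] w 19.4 t 9.05 F [-0.5 -0.3 -0.4] g 59.99968349933624 yaw(y) 97.6 z [ 0.297  0.043 -0.954]
```

>>> drive_tool(plan=[{"dx": -0.05,"dy": -0.0065,"dz": -0.016,"wx": 0,"wy": 0,"wz": 0,"fingers": 1},{"dx": -0.12,"dy": -0.016,"dz": -0.038,"wx": 0,"wy": 0,"wz": 0,"fingers": 1},{"dx": -0.2,"dy": -0.026,"dz": -0.062,"wx": 0,"wy": 0,"wz": 0,"fingers": 1},{"dx": -0.25,"dy": -0.033,"dz": -0.06,"wx": -0.02,"wy": 0.15,"wz": 0,"fingers": 1},{"dx": -0.3,"dy": -0.033,"dz": 0,"wx": -0.04,"wy": 0.3,"wz": 0,"fingers": 1},{"dx": -0.35,"dy": -0.033,"dz": 0.1,"wx": -0.06,"wy": 0.45,"wz": 0,"fingers": 1},{"dx": -0.4,"dy": -0.033,"dz": 0.2,"wx": -0.076,"wy": 0.576,"wz": 0,"fingers": 1},{"dx": -0.4,"dy": -0.033,"dz": 0.3,"wx": -0.076,"wy": 0.576,"wz": 0,"fingers": 1},{"dx": -0.4,"dy": -0.033,"dz": 0.3,"wx": -0.076,"wy": 0.576,"wz": 0,"fingers": 1},{"dx": -0.4,"dy": -0.033,"dz": 0.3,"wx": -0.076,"wy": 0.576,"wz": 0,"fingers": 1}])

```text
time_s: 10.05
ee_pos: [443.7, -48.2, 115.3]
orientation: [-0.065, 0.998, 0.002, 0.0]
wrist_force: [-0.3, 0.1, -0.8]
width: 0.214
gripper_force: 60.0
```

```bash
python3 st.py;  python3 - <<'E'
from h import *
a=snap('side','pics/s4.png')['img'][150:220,230:320]; b=snap('top','pics/t5.png')['img'][155:225,235:305]
a=cv2.resize(a,(450,350),interpolation=cv2.INTER_CUBIC)
b=cv2.resize(b,(350,350),interpolation=cv2.INTER_CUBIC)
cv2.imwrite('pics/crop6.png',np.hstack([a,b])[:,:,::-1])
E
```

```text
[443.7 -48.2 115.3] [-0.67  0.37  0.86  2.17 -0.42  0.76  2.17] w 19.7 t 10.05 F [-0.3  0.1 -0.8] g 59.99967634677887 yaw(y) 97.5 z [ 0.     0.005 -1.   ]
```

View pics/crop6.png

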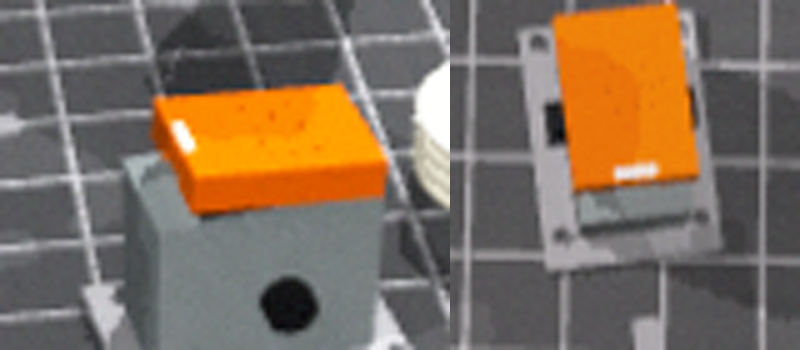

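The cover stays propped with the blade out, so it has been levered free. Now I take the tool back to the mat.

>>> drive_tool(plan=[{"dx": 0,"dy": 0.15,"dz": 0,"wx": 0,"wy": 0,"wz": -0.1,"fingers": 1},{"dx": -0.02,"dy": 0.35,"dz": 0,"wx": 0,"wy": 0,"wz": -0.3,"fingers": 1},{"dx": -0.04,"dy": 0.55,"dz": 0,"wx": 0,"wy": 0,"wz": -0.5,"fingers": 1},{"dx": -0.06,"dy": 0.75,"dz": 0,"wx": 0,"wy": 0,"wz": -0.65,"fingers": 1},{"dx": -0.08,"dy": 0.95,"dz": 0,"wx": 0,"wy": 0,"wz": -0.76,"fingers": 1},{"dx": -0.08,"dy": 1,"dz": 0,"wx": 0,"wy": 0,"wz": -0.76,"fingers": 1},{"dx": -0.08,"dy": 1,"dz": 0,"wx": 0,"wy": 0,"wz": -0.76,"fingers": 1}])

```text
time_s: 10.85
ee_pos: [427.2, 152.8, 114.8]
orientation: [0.132, 0.991, 0.001, 0.0]
wrist_force: [-0.3, -0.4, -1.8]
width: 0.217
gripper_force: 60.0
```

>>> drive_tool(plan=[{"dx": -0.03,"dy": 0.2,"dz": 0,"wx": 0,"wy": 0,"wz": 0,"fingers": 1},{"dx": -0.055,"dy": 0.4,"dz": -0.05,"wx": 0,"wy": 0,"wz": 0,"fingers": 1},{"dx": -0.055,"dy": 0.51,"dz": -0.2,"wx": 0,"wy": 0,"wz": 0,"fingers": 1},{"dx": -0.055,"dy": 0.51,"dz": -0.35,"wx": 0,"wy": 0,"wz": 0,"fingers": 1},{"dx": -0.055,"dy": 0.51,"dz": -0.45,"wx": 0,"wy": 0,"wz": 0,"fingers": 1},{"dx": -0.055,"dy": 0.51,"dz": -0.45,"wx": 0,"wy": 0,"wz": 0,"fingers": 1},{"dx": -0.055,"dy": 0.51,"dz": -0.45,"wx": 0,"wy": 0,"wz": 0,"fingers": 1},{"dx": -0.055,"dy": 0.51,"dz": -0.45,"wx": 0,"wy": 0,"wz": 0,"fingers": 1}])

```text
time_s: 11.65
ee_pos: [417.9, 252.9, 26.8]
orientation: [0.134, 0.991, 0.002, 0.001]
wrist_force: [0.5, 0.8, -1.0]
width: 0.213
gripper_force: 60.0
```

```bash
python3 st.py
```

```text
[417.9 252.9  26.8] [-1.22  0.62  0.8   2.15 -0.74  0.66  1.41] w 19.6 t 11.65 F [ 0.5  0.8 -1. ] g 59.99959945678711 yaw(y) 74.6 z [ 0.003  0.005 -1.   ]
```

>>> drive_tool(plan=[{"dx": 0,"dy": 0,"dz": -0.04,"wx": 0,"wy": 0,"wz": 0,"fingers": 1},{"dx": 0,"dy": 0,"dz": -0.07,"wx": 0,"wy": 0,"wz": 0,"fingers": 1},{"dx": 0,"dy": 0,"dz": -0.09,"wx": 0,"wy": 0,"wz": 0,"fingers": 1},{"dx": 0,"dy": 0,"dz": -0.1,"wx": 0,"wy": 0,"wz": 0,"fingers": 1},{"dx": 0,"dy": 0,"dz": -0.1,"wx": 0,"wy": 0,"wz": 0,"fingers": 1},{"dx": 0,"dy": 0,"dz": -0.1,"wx": 0,"wy": 0,"wz": 0,"fingers": 1}])

```text
time_s: 12.25
ee_pos: [416.9, 253.6, 5.7]
orientation: [0.133, 0.991, 0.002, 0.001]
wrist_force: [0.4, -0.6, -1.5]
width: 0.212
gripper_force: 60.0
```

```bash
python3 st.py
```

```text
[416.9 253.6   5.7] [-1.18  0.65  0.75  2.16 -0.79  0.62  1.44] w 19.5 t 12.25 F [ 0.4 -0.6 -1.5] g 59.99958515167236 yaw(y) 74.7 z [ 0.002  0.004 -1.   ]
```

>>> drive_tool(plan=[{"dx": 0,"dy": 0,"dz": -0.003,"wx": 0,"wy": 0,"wz": 0,"fingers": 0.7},{"dx": 0,"dy": 0,"dz": -0.003,"wx": 0,"wy": 0,"wz": 0,"fingers": 0.6},{"dx": 0,"dy": 0,"dz": -0.003,"wx": 0,"wy": 0,"wz": 0,"fingers": 0.5},{"dx": 0,"dy": 0,"dz": -0.003,"wx": 0,"wy": 0,"wz": 0,"fingers": 0.5},{"dx": 0,"dy": 0,"dz": -0.003,"wx": 0,"wy": 0,"wz": 0,"fingers": 0.5},{"dx": 0,"dy": 0,"dz": 0.1,"wx": 0,"wy": 0,"wz": 0,"fingers": 0.4},{"dx": 0,"dy": 0,"dz": 0.3,"wx": 0,"wy": 0,"wz": 0,"fingers": 0.2},{"dx": 0,"dy": 0,"dz": 0.5,"wx": 0,"wy": 0,"wz": 0,"fingers": 0},{"dx": 0,"dy": 0,"dz": 0.7,"wx": 0,"wy": 0,"wz": 0,"fingers": 0},{"dx": 0,"dy": 0,"dz": 0.85,"wx": 0,"wy": 0,"wz": 0,"fingers": 0},{"dx": 0,"dy": 0,"dz": 0.85,"wx": 0,"wy": 0,"wz": 0,"fingers": 0}])

```text
time_s: 13.35
ee_pos: [418.9, 254.5, 179.1]
orientation: [0.133, 0.991, 0.004, 0.002]
wrist_force: [1.2, 0.4, -0.3]
width: 0.967
gripper_force: 0.0
```

```bash
python3 st.py; python3 - <<'E'
from m import *
c=snap('top','pics/t6.png'); meas('top',['blue'])
E
```

```text
[418.9 254.5 179.1] [-1.46  0.41  1.09  2.02 -0.44  0.97  1.16] w 88.9 t 13.35 F [ 1.2  0.4 -0.3] g 0.0 yaw(y) 74.7 z [ 0.006  0.008 -1.   ]
top blue 44 z90 30.3 rect [435.2 251.1] [15.9 24. ] 47.1 mean [436.5 249.3  28.8]
```

>>> drive_tool(plan=[{"dx": 0.1,"dy": -0.12,"dz": 0,"wx": 0,"wy": 0,"wz": 0.1,"fingers": 0},{"dx": 0.25,"dy": -0.3,"dz": 0,"wx": 0,"wy": 0,"wz": 0.3,"fingers": 0},{"dx": 0.4,"dy": -0.5,"dz": 0,"wx": 0,"wy": 0,"wz": 0.5,"fingers": 0},{"dx": 0.5,"dy": -0.65,"dz": 0,"wx": 0,"wy": 0,"wz": 0.7,"fingers": 0},{"dx": 0.5,"dy": -0.75,"dz": 0,"wx": 0,"wy": 0,"wz": 0.76,"fingers": 0},{"dx": 0.5,"dy": -0.75,"dz": 0,"wx": 0,"wy": 0,"wz": 0.76,"fingers": 0}])

```text
time_s: 14.0
ee_pos: [516.6, 99.5, 174.9]
orientation: [-0.063, 0.998, 0.001, -0.001]
wrist_force: [-0.5, -0.0, -0.4]
width: 1.0
gripper_force: 0.0
```

```bash
python3 st.py; python3 - <<'E'
from m import *
c=snap('top','pics/t7.png'); meas('top',['blue'])
b=cv2.resize(c['img'][200:310,100:200],(400,440)); cv2.imwrite('pics/crop7.png',b[:,:,::-1])
E
```

```text
[516.6  99.5 174.9] [-0.95  0.43  0.9   1.93 -0.41  0.98  1.85] w 92.0 t 14.0 F [-0.5 -0.  -0.4] g 0.0 yaw(y) 97.2 z [-0.001  0.003 -1.   ]
top blue none
```

View pics/crop7.png

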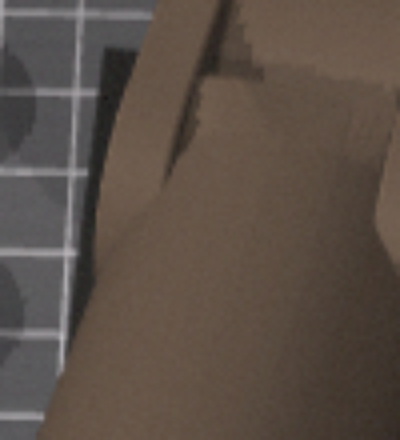

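The arm hides the mat in this view, so I'll check the tool later. Next I go over the cover.

>>> drive_tool(plan=[{"dx": 0.12,"dy": -0.12,"dz": 0,"wx": 0,"wy": 0,"wz": 0,"fingers": 0},{"dx": 0.28,"dy": -0.28,"dz": 0,"wx": 0,"wy": 0,"wz": 0,"fingers": 0},{"dx": 0.44,"dy": -0.44,"dz": 0,"wx": 0,"wy": 0,"wz": 0,"fingers": 0},{"dx": 0.6,"dy": -0.58,"dz": -0.05,"wx": 0,"wy": 0,"wz": 0,"fingers": 0},{"dx": 0.653,"dy": -0.64,"dz": -0.12,"wx": 0,"wy": 0,"wz": 0,"fingers": 0},{"dx": 0.653,"dy": -0.64,"dz": -0.12,"wx": 0,"wy": 0,"wz": 0,"fingers": 0},{"dx": 0.653,"dy": -0.64,"dz": -0.12,"wx": 0,"wy": 0,"wz": 0,"fingers": 0},{"dx": 0.653,"dy": -0.64,"dz": -0.12,"wx": 0,"wy": 0,"wz": 0,"fingers": 0}])

```text
time_s: 14.85
ee_pos: [646.9, -22.1, 151.7]
orientation: [-0.066, 0.998, 0.003, -0.0]
wrist_force: [-0.5, 0.3, 0.7]
width: 0.997
gripper_force: 0.0
```

```bash
python3 st.py
```

```text
[646.9 -22.1 151.7] [-0.55  0.64  0.81  1.65 -0.52  1.08  2.12] w 91.7 t 14.85 F [-0.5  0.3  0.7] g 0.0 yaw(y) 97.6 z [-0.001  0.005 -1.   ]
```

>>> drive_tool(plan=[{"dx": 0,"dy": -0.005,"dz": -0.1,"wx": 0,"wy": 0,"wz": 0,"fingers": 0},{"dx": 0,"dy": -0.005,"dz": -0.2,"wx": 0,"wy": 0,"wz": 0,"fingers": 0},{"dx": 0,"dy": -0.005,"dz": -0.3,"wx": 0,"wy": 0,"wz": 0,"fingers": 0},{"dx": 0,"dy": -0.005,"dz": -0.355,"wx": 0,"wy": 0,"wz": 0,"fingers": 0},{"dx": 0,"dy": -0.005,"dz": -0.355,"wx": 0,"wy": 0,"wz": 0,"fingers": 0},{"dx": 0,"dy": -0.005,"dz": -0.355,"wx": 0,"wy": 0,"wz": 0,"fingers": 0},{"dx": 0,"dy": -0.005,"dz": -0.355,"wx": 0,"wy": 0,"wz": 0,"fingers": 0.25},{"dx": 0,"dy": -0.005,"dz": -0.355,"wx": 0,"wy": 0,"wz": 0,"fingers": 0.32},{"dx": 0,"dy": -0.005,"dz": -0.355,"wx": 0,"wy": 0,"wz": 0,"fingers": 0.5},{"dx": 0,"dy": -0.005,"dz": -0.355,"wx": 0,"wy": 0,"wz": 0,"fingers": 1},{"dx": 0,"dy": -0.005,"dz": -0.355,"wx": 0,"wy": 0,"wz": 0,"fingers": 1},{"dx": 0,"dy": -0.005,"dz": -0.355,"wx": 0,"wy": 0,"wz": 0,"fingers": 1}], grip_force=20)

```text
time_s: 16.05
ee_pos: [647.6, -25.4, 80.8]
orientation: [-0.065, 0.998, 0.002, 0.0]
wrist_force: [-0.1, 0.4, 0.8]
width: 0.634
gripper_force: 20.0
```

```bash
python3 st.py
```

```text
[647.6 -25.4  80.8] [-0.51  0.72  0.75  1.71 -0.59  0.95  2.17] w 58.3 t 16.05 F [-0.1  0.4  0.8] g 20.000068210065365 yaw(y) 97.5 z [ 0.     0.004 -1.   ]
```

>>> drive_tool(plan=[{"dx": 0,"dy": 0,"dz": 0.05,"wx": 0,"wy": 0,"wz": 0,"fingers": 1},{"dx": 0,"dy": 0,"dz": 0.15,"wx": 0,"wy": 0,"wz": 0,"fingers": 1},{"dx": 0,"dy": 0,"dz": 0.3,"wx": 0,"wy": 0,"wz": 0,"fingers": 1},{"dx": 0,"dy": 0,"dz": 0.4,"wx": 0,"wy": 0,"wz": 0,"fingers": 1},{"dx": -0.1,"dy": -0.1,"dz": 0.4,"wx": 0,"wy": 0,"wz": -0.1,"fingers": 1},{"dx": -0.22,"dy": -0.25,"dz": 0.4,"wx": 0,"wy": 0,"wz": -0.2,"fingers": 1},{"dx": -0.34,"dy": -0.4,"dz": 0.4,"wx": 0,"wy": 0,"wz": -0.35,"fingers": 1},{"dx": -0.4,"dy": -0.55,"dz": 0.4,"wx": 0,"wy": 0,"wz": -0.5,"fingers": 1},{"dx": -0.4,"dy": -0.6,"dz": 0.4,"wx": 0,"wy": 0,"wz": -0.5,"fingers": 1},{"dx": -0.4,"dy": -0.6,"dz": 0.4,"wx": 0,"wy": 0,"wz": -0.5,"fingers": 1}])

```text
time_s: 17.05
ee_pos: [567.3, -147.2, 161.6]
orientation: [0.067, 0.998, 0.002, 0.001]
wrist_force: [1.2, -0.0, -0.9]
width: 0.631
gripper_force: 20.0
```

```bash
python3 st.py
```

```text
[ 567.3 -147.2  161.6] [-0.44  0.56  0.91  1.8  -0.52  1.03  2.11] w 58.1 t 17.05 F [ 1.2 -0.  -0.9] g 19.99992124736309 yaw(y) 82.3 z [ 0.002  0.004 -1.   ]
```

>>> drive_tool(plan=[{"dx": -0.12,"dy": -0.15,"dz": 0,"wx": 0,"wy": 0,"wz": -0.05,"fingers": 1},{"dx": -0.27,"dy": -0.32,"dz": 0,"wx": 0,"wy": 0,"wz": -0.15,"fingers": 1},{"dx": -0.4,"dy": -0.48,"dz": 0,"wx": 0,"wy": 0,"wz": -0.25,"fingers": 1},{"dx": -0.472,"dy": -0.575,"dz": -0.05,"wx": 0,"wy": 0,"wz": -0.3,"fingers": 1},{"dx": -0.472,"dy": -0.575,"dz": -0.2,"wx": 0,"wy": 0,"wz": -0.3,"fingers": 1},{"dx": -0.472,"dy": -0.575,"dz": -0.4,"wx": 0,"wy": 0,"wz": -0.3,"fingers": 1},{"dx": -0.472,"dy": -0.575,"dz": -0.55,"wx": 0,"wy": 0,"wz": -0.3,"fingers": 1},{"dx": -0.472,"dy": -0.575,"dz": -0.6,"wx": 0,"wy": 0,"wz": -0.3,"fingers": 1},{"dx": -0.472,"dy": -0.575,"dz": -0.6,"wx": 0,"wy": 0,"wz": -0.3,"fingers": 1},{"dx": -0.472,"dy": -0.575,"dz": -0.6,"wx": 0,"wy": 0,"wz": -0.3,"fingers": 1}])

```text
time_s: 18.05
ee_pos: [474.1, -260.4, 41.8]
orientation: [0.143, 0.99, 0.002, 0.001]
wrist_force: [0.7, -0.1, -0.7]
width: 0.628
gripper_force: 20.0
```

```bash
python3 st.py; python3 -c "
from h import *
a=snap('side','pics/s5.png')
b=snap('top','pics/t8.png')
cv2.imwrite('pics/v8.png',np.hstack([a['img'][170:,60:360][:,:],b['img'][170:,100:420][:,:]])[:,:,::-1])"
```

```text
[ 474.1 -260.4   41.8] [-0.14  0.65  0.8   2.01 -0.69  0.76  2.36] w 57.8 t 18.05 F [ 0.7 -0.1 -0.7] g 19.999904818832874 yaw(y) 73.5 z [ 0.003  0.003 -1.   ]
```

View pics/v8.png

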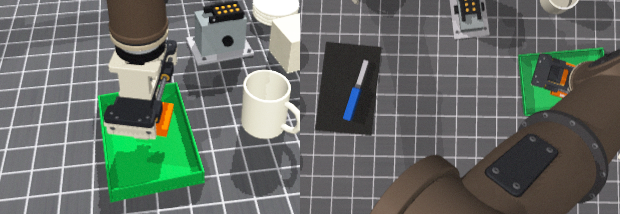

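The tool lies on the mat and the cover is over the tray. I lower and release.

>>> drive_tool(plan=[{"dx": 0,"dy": 0,"dz": -0.08,"wx": 0,"wy": 0,"wz": 0,"fingers": 1},{"dx": 0,"dy": 0,"dz": -0.14,"wx": 0,"wy": 0,"wz": 0,"fingers": 1},{"dx": 0,"dy": 0,"dz": -0.165,"wx": 0,"wy": 0,"wz": 0,"fingers": 1},{"dx": 0,"dy": 0,"dz": -0.172,"wx": 0,"wy": 0,"wz": 0,"fingers": 1},{"dx": 0,"dy": 0,"dz": -0.172,"wx": 0,"wy": 0,"wz": 0,"fingers": 1},{"dx": 0,"dy": 0,"dz": -0.172,"wx": 0,"wy": 0,"wz": 0,"fingers": 1}], grip_force=6)

```text
time_s: 18.75
ee_pos: [473.1, -260.6, 6.5]
orientation: [0.144, 0.99, 0.002, 0.001]
wrist_force: [-0.3, 0.0, -0.3]
width: 0.63
gripper_force: 6.0
```

```bash
python3 st.py
```

```text
[ 473.1 -260.6    6.5] [-0.1   0.7   0.74  2.03 -0.75  0.7   2.41] w 58.0 t 18.75 F [-0.3  0.  -0.3] g 5.999991120770574 yaw(y) 73.4 z [ 0.002  0.004 -1.   ]
```

>>> drive_tool(plan=[{"dx": 0,"dy": 0,"dz": 0,"wx": 0,"wy": 0,"wz": 0,"fingers": 0.3},{"dx": 0,"dy": 0,"dz": 0,"wx": 0,"wy": 0,"wz": 0,"fingers": 0.1},{"dx": 0,"dy": 0,"dz": 0,"wx": 0,"wy": 0,"wz": 0,"fingers": 0.1},{"dx": 0,"dy": 0,"dz": 0,"wx": 0,"wy": 0,"wz": 0,"fingers": 0.1},{"dx": 0,"dy": 0,"dz": 0,"wx": 0,"wy": 0,"wz": 0,"fingers": 0.1},{"dx": 0,"dy": 0,"dz": 0.1,"wx": 0,"wy": 0,"wz": 0,"fingers": 0.1},{"dx": 0,"dy": 0,"dz": 0.3,"wx": 0,"wy": 0,"wz": 0,"fingers": 0.1},{"dx": 0,"dy": 0,"dz": 0.5,"wx": 0,"wy": 0,"wz": 0,"fingers": 0.1},{"dx": 0,"dy": 0,"dz": 0.7,"wx": 0,"wy": 0,"wz": 0,"fingers": 0.1},{"dx": 0,"dy": 0.15,"dz": 0.8,"wx": 0,"wy": 0,"wz": 0,"fingers": 0.1},{"dx": 0,"dy": 0.35,"dz": 0.8,"wx": 0,"wy": 0,"wz": 0,"fingers": 0.1},{"dx": 0,"dy": 0.55,"dz": 0.8,"wx": 0,"wy": 0,"wz": 0,"fingers": 0.1},{"dx": 0,"dy": 0.75,"dz": 0.8,"wx": 0,"wy": 0,"wz": 0,"fingers": 0.1},{"dx": 0,"dy": 0.9,"dz": 0.8,"wx": 0,"wy": 0,"wz": 0,"fingers": 0.1},{"dx": 0,"dy": 0.9,"dz": 0.8,"wx": 0,"wy": 0,"wz": 0,"fingers": 0.1},{"dx": 0,"dy": 0.9,"dz": 0.8,"wx": 0,"wy": 0,"wz": 0,"fingers": 0.1}])

```text
time_s: 20.35
ee_pos: [473.1, -79.8, 166.4]
orientation: [0.143, 0.99, 0.002, 0.001]
wrist_force: [-0.3, -0.0, -0.1]
width: 0.902
gripper_force: 0.0
```

```bash
python3 st.py; python3 -c "
from h import *
a=snap('side','pics/s6.png')
cv2.imwrite('pics/v9.png',cv2.resize(a['img'],(768,576))[:,:,::-1])"
```

```text
[473.1 -79.8 166.4] [-0.73  0.4   1.07  2.05 -0.45  0.94  1.86] w 82.9 t 20.35 F [-0.3 -0.  -0.1] g 0.0 yaw(y) 73.6 z [ 0.002  0.004 -1.   ]
```

View pics/v9.png

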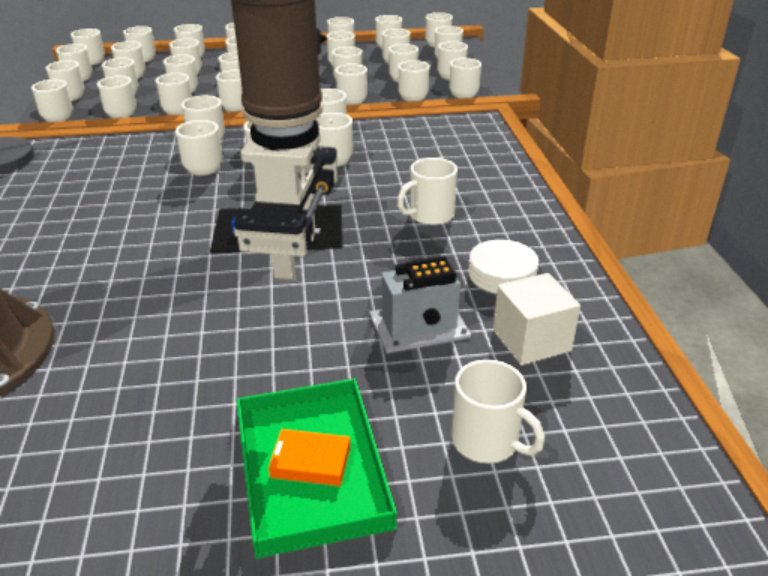

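The cover lies flat and right way up in the tray at about (310,457), and the mugs, saucers and carton stand where they were. The tool was last seen lying on the mat, so I hand in.

```bash
python3 -c "
from plant import *
print(job_done())"
```

```text
the job is handed in; nothing more can be done
None
```

The job is handed in at about 20 s of robot time: the pry tool levered the cover loose at the notch and is back on the black mat, the cover lies flat and right way up in the green tray, and the mugs, saucers and carton were left alone.

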